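Turn the sprinkle carousel to the yellow-lidded jar

ROBOT

A 6-joint arm with a two-finger parallel gripper is mounted at the origin on a cart in front of the work surface, level with it; the furniture and walls round the work are solid. World frame = base frame: x ahead of the robot, y to its left, z up, the work surface at z = 0. Lengths are in m, angles in rad, forces in N, time in s.
With the tool pointing down it reaches from about 0.35 to 0.775 m from the base axis. Payload 5.5 kg.
Tool frame: the origin (TCP) lies midway between the tips of the shut fingers; the grasp point (between the pads) lies 19 mm behind it; z points along the fingers, y is the line along which they close (so a half turn about z gives the same grasp; the last joint's range is limited). The gripper opens to 85 mm and grips with 20 to 120 N. Pads are 22 mm wide; open, the fingers measure 114 mm over their backs; the gripper's body (76 mm by 85 mm) begins 54 mm behind the grasp point. The pads swing forward as they close: fully open they stand 13 mm farther back than shut.
Start: joints at [-1.489, 0.313, 0.046, 1.304, 0, 1.431], TCP at [0.126, -0.561, 0.231] pointing down, gripper open.
Joint ranges: [-2.76, 2.76], [-0.86, 1.69], [-1.03, 1.26], [-2.2, 2.34], [-1.47, 1.5], [-3.14, 3.14]. Speed limits (rad/s): [2.57, 2.57, 3.14, 3.14, 3.14, 3.14].

INTERFACE

Orientations are given as a unit quaternion [w, x, y, z].
In Python, from workcell import telemetry, imaging, env gives the robot as it stands. The module is installed in compiled form; this text tells all that it offers.
- The arm moves only by the tool step_arm, never from a script. Its argument "moves" is a list of rows, each a list of 3 entries, a list of its own where there are three numbers: the shift along the tool's x, y, z in mm, then the turn, a rotation vector about the tool's x, y, z in rad, then the finger opening in mm, from 0 to 85.4. A call has 1 to 8 rows; each row is the pose to reach, as a shift and turn from the pose commanded when the call began, along the tool's axes at that moment; what a row does not reach only later rows make up. A row lasts 1/12 s, in which the tool goes at most 41.7 mm and 7.16 degrees, less where a joint would pass 70% of its speed; a pose out of reach is approached as far as the arm can. A call with a gripper value outside its range is refused whole. The fingers move at their own pace and stop on an object; "grip_force" is the grip in N (left out, the last holds). Time passes only in rows, so rows that repeat a pose let the fingers close. It gives the time, the measured TCP pose, the force, the opening and the grip force at its end, in the units of the state.
- telemetry.get_state(): the state, without advancing time (a new reading comes with each control period).
- imaging.read_camera(name): name is "scene" or "top" or "wrist"; returns the picture (400x640x3 uint8, red, green, blue); there is no depth.
- imaging.camera_params(name): a dict with "camera_matrix" (3x3 intrinsics, pixels), "pose" (4x4, takes a point from camera to world coordinates). Camera axes: x right, y up, looking along -z (the intrinsics and any distortion apply to the point x, -y, -z); pixel columns grow to the right and rows downward; lengths in m; the calibration is good to about 2 mm. A picture is of the moment at which its call begins: read the wrist's pose just before it. camera_params takes no time and is no camera call; for the wrist camera it gives the pose at the moment of the call.
- env.hand_in(): hands the job in; it is judged then, once.
The state is a dict: "clock": time; "joint_pos": joint angles; "qvel": joint speeds; "tau": joint torques, N m; "tcp_pos": TCP position; "orientation": TCP orientation; "wrist_force": force on the tool from outside, world axes, zero at the start; "ft_torque": the same for the moment, N m; "finger_gap": finger opening in m; "grip_force": force on a finger pad.
Only numpy, scipy, OpenCV 4.12 (cv2) and the standard library are available. Lean on these libraries where they do the work, as an engineer would, in place of code of your own. Each camera call takes 0.05 s, during which the arm holds its last target. There are 200 camera calls.

TASK

Push the sprinkle carousel round by its spokes, with a fingertip, until the jar with the yellow lid stands squarely in front of the tip of the red arrow on the table, and leave it there. Turn it gently, without spinning it, and push on nothing but the spokes: the jars and the wooden plate under them are not to be touched, the jars stay standing in their collars, and the other things on the table stay where they are.

Things in the scene. Friction and masses are not known exactly. Their poses are not given: they have to be found in the camera images.
- stand: fixed stand of the carousel: black foot 150 mm across with a flat strap, and on the table a red arrow 8 mm high, 44 mm wide, whose tip points at the axle. Origin on the table on the axle's line, z up; its own -x axis points from the axle to the arrow, which lies 125 (tip) to 196 mm out.
- arrow (a point): tip of the red arrow, 8 mm above the table, 125 mm out from the axle
- carousel (a joint): turn of the carousel, rad, grows anticlockwise seen from above, 0 at the start; turns freely both ways without end stops, stays where it is left (friction about 0.12 N m, no spring, does not coast)
- axle (a point): point on the axle at the height of the plate's top (44 mm above the table)
- plate: the round wooden plate of the carousel, which turns with the spokes; origin on the axle at the plate's underside, 35 mm above the table. It is 180 mm across, 9 mm thick, with three steel collars 9 mm high, 63 mm inside, their centres 52 mm from the axle and 120 degrees apart, one jar in each; a steel knob 33 mm high in the middle.
- spoke_a (a point): black ball (20 mm) at the end of a straight steel spoke 14 mm thick that sticks out level from the plate's edge, its axis 40 mm above the table. Point at the ball's centre, 167 mm from the axle; the bare spoke lies 90 to 157 mm out. Three spokes, 120 degrees apart, midway between the jars; they turn with the carousel.
- spoke_b (a point): black ball (20 mm) at the end of a straight steel spoke 14 mm thick that sticks out level from the plate's edge, its axis 40 mm above the table. Point at the ball's centre, 167 mm from the axle; the bare spoke lies 90 to 157 mm out. Three spokes, 120 degrees apart, midway between the jars; they turn with the carousel.
- spoke_c (a point): black ball (20 mm) at the end of a straight steel spoke 14 mm thick that sticks out level from the plate's edge, its axis 40 mm above the table. Point at the ball's centre, 167 mm from the axle; the bare spoke lies 90 to 157 mm out. Three spokes, 120 degrees apart, midway between the jars; they turn with the carousel.
- yellow_jar: jar of pink sprinkles with a yellow lid, 57 dia x 90 mm: the one wanted. Stands loose in a collar, 44 mm above the table. Origin at the centre of its underside, z up.
- blue_jar: jar with a blue lid, 45 dia x 60 mm. Stands loose in a collar, 44 mm above the table. Origin at the centre of its underside, z up.
- black_jar: jar with a black lid, 49 dia x 75 mm. Stands loose in a collar, 44 mm above the table. Origin at the centre of its underside, z up.
- shaker: steel sugar shaker, 64 dia x 73 mm, loose bystander on the table. Origin at the centre of its underside.
- cutter: steel ring cutter, 68 dia x 42 mm, loose bystander on the table. Origin at the centre of its underside.
- nozzle: white conical piping nozzle, 32 dia x 42 mm, loose bystander on the table. Origin at the centre of its underside.
Things that resemble listed ones, but are neither listed nor needed, are in the scene too. Leave any green look-alike of the black_jar alone.

How it is judged:
By the outcome, as a careful person would: the job done as asked, in the order asked, and still so for the second after the job is handed in, with the robot touching nothing.
It also fails if it takes over 72 s, if anything falls off the work surface, if the arm or the gripper's body presses on something with over 40 N, if the wrist force passes 120 N, or if a joint passes its speed limit or range.

## Working session

There is one attempt and no reset: what is moved stays moved. The work goes in short steps, Python scripts to look and compute and a tool call to move; the robot and the scene stay as the last step left them, time stands still between calls to the robot, and variables do not carry over. Pictures are saved under pics/ and viewed, at most 10 in all, crops included, and the job is handed in when it is done.

Besides the shell and the picture viewer there is one more tool, called in YAML: its name, and indented under it one key for each argument. step_arm: Moves the arm, as the interface text tells. Its arguments: {"type":"object","properties":{"moves":{"type":"array"},"grip_force":{"type":"number"}},"required":["moves"]}

```bash
mkdir -p pics; python3 - <<'E'
from workcell import telemetry, imaging
import cv2, numpy as np
s=telemetry.get_state(); print(s['clock'],s['tcp_pos'],s['orientation'])
for n in('top','scene'):
    p=imaging.camera_params(n); print(n,p['camera_matrix'],np.round(p['pose'],4),[k for k in p])
    cv2.imwrite(f'pics/{n}0.png',imaging.read_camera(n)[:,:,::-1])
E
```

```text
0.0 [ 0.12644294 -0.56039968  0.23041696] [-9.10138553e-04  9.93855053e-01  1.10685617e-01  1.73868730e-05]
top [[389.88909825   0.         318.89373072]
 [  0.         389.88909825 205.39563033]
 [  0.           0.           1.        ]] [[ 0.0888  0.9758 -0.1996  0.3918]
 [-0.996   0.0876 -0.0149  0.1887]
 [ 0.0029  0.2001  0.9798  0.9453]
 [ 0.      0.      0.      1.    ]] ['camera_matrix', 'pose']
scene [[444.92305202   0.         323.25850082]
 [  0.         444.92305202 196.26540199]
 [  0.           0.           1.        ]] [[-0.5714  0.4151 -0.7079 -0.1734]
 [-0.8203 -0.2626  0.5081  0.7228]
 [ 0.0251  0.871   0.4906  0.5521]
 [ 0.      0.      0.      1.    ]] ['camera_matrix', 'pose']
```

View pics/top0.png

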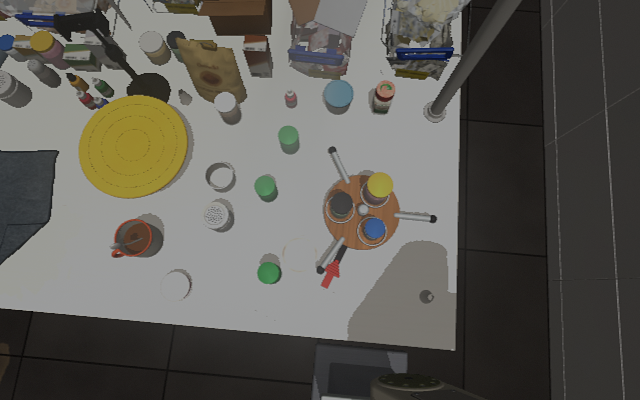

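View pics/scene0.png

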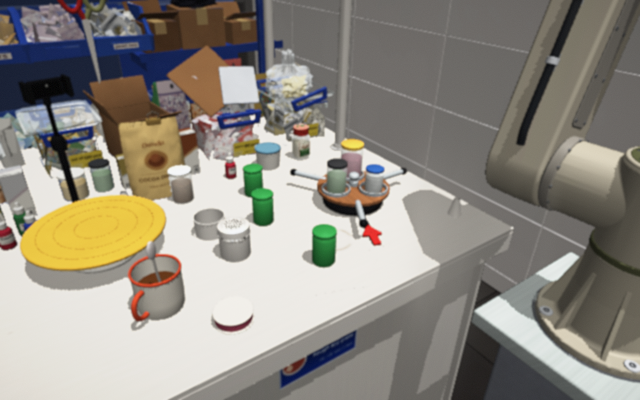

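Top view: the carousel axle is near (362,211), with balls at (332,150), (433,218) and (320,269). The yellow lid is at (380,185) and the red arrow near (331,274), tip up-right. Green jars are at (265,187) and (269,272), and a small nozzle is near (426,296).

```bash
cat > h.py <<'E'
from workcell import telemetry, imaging
import cv2, numpy as np
def ray(n,px,z,P=None):
    p=P or imaging.camera_params(n); K=p['camera_matrix'];T=p['pose']
    d=np.linalg.solve(K,[px[0],px[1],1]); d=T[:3,:3]@(d*[1,-1,-1]); o=T[:3,3]
    return o+d*(z-o[2])/d[2]
def blobs(im,lo,hi,roi,amin=15):
    m=cv2.inRange(cv2.cvtColor(im,cv2.COLOR_RGB2HSV),lo,hi); k=np.zeros_like(m); x0,y0,x1,y1=roi; k[y0:y1,x0:x1]=m[y0:y1,x0:x1]
    c,_=cv2.findContours(k,cv2.RETR_EXTERNAL,cv2.CHAIN_APPROX_NONE)
    return sorted([x for x in c if cv2.contourArea(x)>=amin],key=cv2.contourArea,reverse=True)
def cen(c): m=cv2.moments(c); return np.array([m['m10'],m['m01']])/m['m00']
E
python3 - <<'E'
from h import *
im=imaging.read_camera('top'); R=(300,130,450,300)
balls=[cen(c) for c in blobs(im,(0,0,0),(180,255,60),R,15)]
for c in blobs(im,(0,0,0),(180,255,60),R,15): print('dark',cen(c).round(1),cv2.contourArea(c),ray('top',cen(c),.04).round(4))
for nm,lo,hi,z in(('yel',(18,120,90),(35,255,255),.134),('blue',(100,120,60),(125,255,255),.104),('arrow',(0,170,100),(8,255,255),.008),('plate',(5,80,60),(17,220,255),.044)):
    for c in blobs(im,lo,hi,R,20)[:2]: print(nm,cen(c).round(1),cv2.contourArea(c),ray('top',cen(c),z).round(4), [ray('top',c[i,0],z)[:2].round(3) for i in (c[:,0,1].argmin(),c[:,0,1].argmax(),c[:,0,0].argmin(),c[:,0,0].argmax())])
for nm,px,z in(('ball1',(332,150),.04),('ball2',(433.5,218.5),.04),('ball3',(320,269),.04),('green',(269,270),.07),('noz',(426,296),.02),('knob',(363,210),.077),('greenlid2',(265,187),.07)): print(nm,ray('top',px,z).round(4))
cv2.imwrite('pics/c1.png',cv2.resize(im[130:310,290:450],None,fx=3.3,fy=3.3,interpolation=2)[:,:,::-1])
E
```

```text
dark [340.6 252.3] 64.0 [0.4703 0.1425 0.04  ]
dark [319.9 269.5] 31.0 [0.4269 0.1869 0.04  ]
dark [432.8 218.7] 26.5 [ 0.5684 -0.0677  0.04  ]
dark [331.9 149.3] 20.0 [0.7182 0.1834 0.04  ]
yel [379.6 184.8] 477.0 [0.6137 0.0752 0.134 ] [array([0.639, 0.087]), array([0.586, 0.079]), array([0.615, 0.102]), array([0.609, 0.048])]
blue [374.7 227.6] 268.5 [0.5249 0.0761 0.104 ] [array([0.546, 0.081]), array([0.504, 0.078]), array([0.524, 0.097]), array([0.521, 0.056])]
plate [364.3 218.8] 2570.0 [0.553  0.0935 0.044 ] [array([0.657, 0.12 ]), array([0.481, 0.103]), array([0.565, 0.189]), array([0.576, 0.013])]
plate [339.2 214.6] 78.0 [0.5577 0.153  0.044 ] [array([0.588, 0.177]), array([0.542, 0.155]), array([0.573, 0.183]), array([0.564, 0.123])]
ball1 [0.7165 0.1829 0.04  ]
ball2 [ 0.5689 -0.0692  0.04  ]
ball3 [0.4281 0.1867 0.04  ]
green [0.4147 0.2991 0.07  ]
noz [ 0.3892 -0.0631  0.02  ]
knob [0.567  0.1013 0.077 ]
greenlid2 [0.6022 0.33   0.07  ]
```

View pics/c1.png

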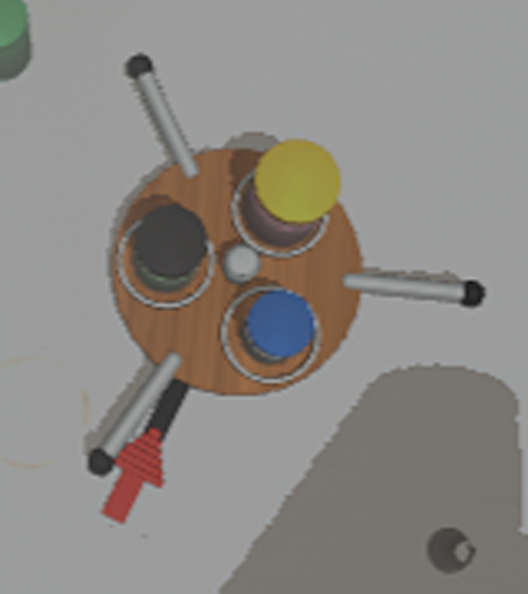

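The spoke balls fit a ring of 167 mm about an axle at roughly (0.571, 0.101), with spokes at 29°, 149° and −91° and the yellow jar at −31°. I'll set off while working out the arrow's direction.

step_arm:
  moves:
    - [[16,-11,0],[0,0,-0.06],0]
    - [[48,-32,0],[0,0,-0.18],0]
    - [[80,-54,0],[0,0,-0.3],0]
    - [[112,-75,0],[0,0,-0.42],0]
    - [[144,-97,0],[0,0,-0.54],0]
    - [[176,-118,0],[0,0,-0.66],0]
    - [[208,-140,0],[0,0,-0.78],0]
    - [[240,-161,0],[0,0,-0.9],0]

```text
clock: 0.82
tcp_pos: [0.326, -0.3493, 0.2312]
orientation: [-0.0, 0.845, 0.534, 0.0]
wrist_force: [0.9, 0.3, 0.9]
finger_gap: -0.0002
grip_force: 0.0
```

```bash
python3 - <<'E'
from h import *
im=imaging.read_camera('top'); A=np.array([.5712,.1009])
h=cv2.cvtColor(im,cv2.COLOR_RGB2HSV); m=((h[...,0]<8)|(h[...,0]>172))&(h[...,1]>140)&(h[...,2]>70)
m=m.astype(np.uint8); k=np.zeros_like(m);k[235:300,300:360]=m[235:300,300:360]
v,u=np.nonzero(k); P=np.array([ray('top',(a,b),.008)[:2] for a,b in zip(u,v)])
c=P.mean(0); w,V=np.linalg.eigh(np.cov(P.T)); d=V[:,1]
r=np.linalg.norm(P-A,axis=1); print(len(u),c,'centroid dir',np.degrees(np.arctan2(*(c-A)[::-1])),'axis',np.degrees(np.arctan2(d[1],d[0])),r.min(),r.max())
for lo in range(120,200,12):
    q=P[(r*1000>=lo)&(r*1000<lo+12)]
    if len(q): print(lo,len(q),np.degrees(np.arctan2(*(q.mean(0)-A)[::-1])).round(2))
s=telemetry.get_state(); print(s['clock'],s['tcp_pos'],s['orientation'],s['wrist_force'])
E
```

```text
232 [0.42282027 0.1605672 ] centroid dir 158.0937069662301 axis 157.3703039880737 0.1262511425706924 0.19468659119924211
120 9 157.82
132 34 158.04
144 63 158.11
156 52 158.49
168 32 157.89
180 33 157.8
192 9 158.1
0.8667 [ 0.32954701 -0.34439219  0.23128447] [-0.00095253  0.84223249  0.53910958  0.00209281] [ 1.60006346  5.04523274 -0.39942146]
```

step_arm:
  moves:
    - [[33,10,0],[0,0,-0.06],0]
    - [[66,20,0],[0,0,-0.12],0]
    - [[99,30,0],[0,0,-0.18],0]
    - [[132,40,0],[0,0,-0.24],0]
    - [[165,50,0],[0,0,-0.3],0]
    - [[198,60,0],[0,0,-0.36],0]
    - [[231,70,0],[0,0,-0.433],0]
    - [[264,80,0],[0,0,-0.433],0]

```text
clock: 1.53
tcp_pos: [0.5126, -0.1467, 0.2311]
orientation: [-0.0, 0.712, 0.702, -0.0]
wrist_force: [0.9, -0.4, -0.0]
finger_gap: -0.0001
grip_force: 0.0
```

```bash
cat > plan.py <<'E'
import numpy as np
A=np.array([571.2,100.9]); R=135
def P(th,gap=0):
    t=np.radians(th); u=np.array([np.cos(t),np.sin(t)]); n=np.array([-u[1],u[0]])
    return A+R*u+(7+14.5*abs(u[1])+11*abs(u[0])+gap)*n
E
python3 - <<'E'
from workcell import telemetry
from plan import *
s=telemetry.get_state(); w,x,y,z=s['orientation'];print(s['clock'],s['tcp_pos'],np.degrees(2*np.arctan2(y,x)))
p=np.array(s['tcp_pos'])*1e3; q=P(-91,15); print('above',q,'tool shift',(q-p[:2])[::-1])
for th in np.arange(-91,-265,-2.5): pass
ths=[-91-2.5*i for i in range(70)]
Q=np.array([P(t) for t in ths])
for k in range(0,64,8): print(ths[k],Q[k].round(),'->',ths[k+8],[[int(b),int(a)] for a,b in (Q[k+1:k+9]-Q[k]).round()])
E
```

```text
1.5333 [ 0.51262058 -0.14666962  0.23111451] 89.22651785924991
above [605.52810515 -34.71976359] tool shift [111.94985335  92.90752907]
-91.0 [591. -34.] -> -111.0 [[-1, -5], [-1, -11], [-2, -17], [-2, -22], [-1, -28], [-1, -33], [0, -39], [1, -45]]
-111.0 [546. -34.] -> -131.0 [[1, -6], [3, -11], [4, -17], [6, -22], [8, -28], [11, -33], [13, -39], [16, -44]]
-131.0 [502. -17.] -> -151.0 [[3, -5], [7, -10], [10, -15], [14, -20], [18, -24], [23, -29], [27, -33], [32, -37]]
-151.0 [465.  15.] -> -171.0 [[5, -4], [10, -7], [16, -11], [21, -14], [27, -17], [33, -19], [39, -22], [45, -24]]
-171.0 [441.  60.] -> -191.0 [[6, -2], [13, -3], [19, -4], [25, -5], [30, -6], [36, -6], [41, -6], [47, -6]]
-191.0 [435. 106.] -> -211.0 [[5, 0], [11, 1], [16, 1], [22, 2], [27, 4], [33, 5], [38, 7], [43, 8]]
-211.0 [443. 150.] -> -231.0 [[5, 2], [11, 4], [16, 7], [21, 10], [26, 13], [31, 16], [35, 20], [40, 23]]
-231.0 [467. 190.] -> -251.0 [[4, 4], [9, 8], [13, 13], [17, 17], [21, 22], [24, 27], [28, 32], [31, 38]]
```

step_arm:
  moves:
    - [[35,29,0],[0,0,0],0]
    - [[70,58,0],[0,0,0],0]
    - [[100,84,0],[0,0,0],0]
    - [[112,93,10],[0,0,0],0]
    - [[112,93,40],[0,0,0],0]
    - [[112,93,75],[0,0,0],0]
    - [[112,93,105],[0,0,0],0]
    - [[112,93,115],[0,0,0],0]

```text
clock: 2.2
tcp_pos: [0.6034, -0.0367, 0.1109]
orientation: [-0.003, 0.713, 0.701, -0.002]
wrist_force: [-2.3, 0.6, -0.9]
finger_gap: 0.0003
grip_force: 0.0
```

```bash
python3 - <<'E'
from h import *
s=telemetry.get_state(); print(s['clock'],s['tcp_pos'],s['wrist_force'])
a=imaging.read_camera('wrist'); b=imaging.read_camera('scene')[100:280,260:480]
cv2.imwrite('pics/c2.png',np.hstack([cv2.resize(a,(400,250)),cv2.resize(b,(400,250*400*180//400//220//250*0+250))])[:,:,::-1])
E
```

```text
2.2 [ 0.60343743 -0.03673852  0.11091   ] [-2.34851613  0.59756602 -0.85530247]
```

View pics/c2.png

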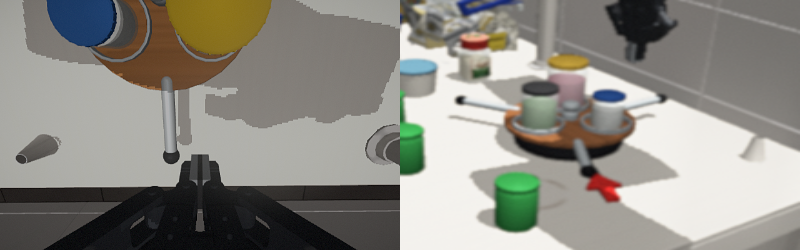

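The wrist view shows the spoke at (170,110) with its ball at (171,156). The shut fingertips are clear of it on the +x side, at about (200,160). I'll go down.

step_arm:
  moves:
    - [[0,0,20],[0,0,0],0]
    - [[0,0,45],[0,0,0],0]
    - [[0,0,70],[0,0,0],0]
    - [[0,0,83],[0,0,0],0]
    - [[0,0,83],[0,0,0],0]
    - [[0,-4,83],[0,0,0],0]
    - [[0,-8,83],[0,0,0],0]
    - [[0,-12,83],[0,0,0],0]

```text
clock: 2.97
tcp_pos: [0.5959, -0.0378, 0.0356]
orientation: [0.002, 0.713, 0.701, 0.001]
wrist_force: [0.5, -0.9, 0.2]
finger_gap: 0.0
grip_force: 0.0
```

```bash
python3 - <<'E'
from h import *
s=telemetry.get_state(); print(s['clock'],s['tcp_pos'],s['wrist_force'])
E
```

```text
2.9667 [ 0.59591618 -0.03775978  0.03560752] [ 0.52587368 -0.9356833   0.19972174]
```

step_arm:
  moves:
    - [[1,0,6],[0,0,0],0]
    - [[2,-3,6],[0,0,0],0]
    - [[2,-7,6],[0,0,0],0]
    - [[2,-12,6],[0,0,0],0]
    - [[2,-17,6],[0,0,0],0]
    - [[2,-22,6],[0,0,0],0]
    - [[2,-28,6],[0,0,0],0]
    - [[2,-33,6],[0,0,0],0]

```text
clock: 3.63
tcp_pos: [0.5609, -0.0347, 0.0273]
orientation: [-0.0, 0.713, 0.701, -0.0]
wrist_force: [0.9, 0.7, 0.4]
finger_gap: -0.0002
grip_force: 0.5
```

```bash
cat > st.py <<'E'
from h import *
s=telemetry.get_state(); w,x,y,z=s['orientation']; print(s['clock'],s['tcp_pos'].round(4),s['wrist_force'].round(1),np.degrees(2*np.arctan2(y,x)).round(2))
im=imaging.read_camera('top'); A=np.array([.5712,.1009])
for nm,lo,hi,z in(('yel',(18,120,60),(35,255,255),.134),('blue',(100,120,40),(125,255,255),.104)):
    c=blobs(im,lo,hi,(300,130,450,300),60)
    if c: v=ray('top',cen(c[0]),z)[:2]-A; print(nm,cv2.contourArea(c[0]),(np.linalg.norm(v)*1e3).round(1),np.degrees(np.arctan2(v[1],v[0])).round(1))
for c in blobs(im,(0,0,0),(180,255,60),(300,130,450,300),8):
    v=ray('top',cen(c),.04)[:2]-A; r=np.linalg.norm(v)*1e3
    if 155<r<180: print('ball',cv2.contourArea(c),r.round(1),np.degrees(np.arctan2(v[1],v[0])).round(1))
E
python3 st.py
```

```text
3.6333 [ 0.5609 -0.0347  0.0273] [0.9 0.7 0.4] 89.09
yel 483.0 50.2 -43.6
blue 264.0 52.8 -163.9
ball 33.0 167.7 137.0
ball 22.5 168.1 17.2
```

```bash
python3 - <<'E'
from plan import *
ths=[-104-3*i for i in range(57)]
Q=np.array([P(t) for t in ths])
for k in range(0,49,8): print(ths[k],Q[k].round(),'->',ths[k+8],[[int(b),int(a)] for a,b in (Q[k+1:k+9]-Q[k]).round()])
E
```

```text
-104 [562. -36.] -> -128 [[1, -7], [2, -14], [3, -20], [4, -27], [7, -34], [9, -41], [12, -47], [15, -54]]
-128 [508. -21.] -> -152 [[4, -6], [7, -12], [12, -18], [16, -24], [21, -30], [26, -35], [32, -40], [38, -45]]
-152 [463.  17.] -> -176 [[6, -4], [13, -9], [19, -12], [26, -16], [33, -19], [41, -21], [48, -23], [56, -25]]
-176 [438.  73.] -> -200 [[8, -1], [15, -2], [21, -3], [27, -3], [34, -3], [40, -3], [47, -2], [54, -1]]
-200 [437. 126.] -> -224 [[7, 1], [13, 3], [20, 5], [26, 7], [32, 10], [39, 13], [45, 16], [51, 20]]
-224 [457. 177.] -> -248 [[6, 4], [11, 8], [17, 13], [22, 18], [27, 23], [32, 29], [36, 35], [40, 41]]
-248 [498. 217.] -> -272 [[4, 6], [7, 13], [10, 20], [13, 27], [15, 34], [17, 42], [19, 49], [20, 56]]
```

step_arm:
  moves:
    - [[1,-7,0],[0,0,0],0]
    - [[2,-14,0],[0,0,0],0]
    - [[3,-20,0],[0,0,0],0]
    - [[4,-27,0],[0,0,0],0]
    - [[7,-34,0],[0,0,0],0]
    - [[9,-41,0],[0,0,0],0]
    - [[12,-47,0],[0,0,0],0]
    - [[15,-54,0],[0,0,0],0]

```text
clock: 4.35
tcp_pos: [0.5074, -0.0187, 0.0274]
orientation: [0.0, 0.713, 0.701, 0.0]
wrist_force: [1.8, 0.2, -0.4]
finger_gap: 0.0001
grip_force: 0.5
```

step_arm:
  moves:
    - [[4,-6,0],[0,0,0],0]
    - [[7,-12,0],[0,0,0],0]
    - [[12,-18,0],[0,0,0],0]
    - [[16,-24,0],[0,0,0],0]
    - [[21,-30,0],[0,0,0],0]
    - [[26,-35,0],[0,0,0],0]
    - [[32,-40,0],[0,0,0],0]
    - [[38,-45,0],[0,0,0],0]

```text
clock: 5.02
tcp_pos: [0.4631, 0.0203, 0.0273]
orientation: [0.0, 0.713, 0.701, 0.0]
wrist_force: [1.4, -1.2, -0.5]
finger_gap: -0.0
grip_force: 0.5
```

```bash
python3 st.py
```

```text
5.0167 [0.4631 0.0203 0.0273] [ 1.4 -1.2 -0.5] 89.08
yel 491.0 51.0 -93.1
blue 263.0 53.0 148.8
ball 22.5 168.6 -31.4
```

step_arm:
  moves:
    - [[5,-4,0],[0,0,0],0]
    - [[12,-9,0],[0,0,0],0]
    - [[18,-12,0],[0,0,0],0]
    - [[25,-16,0],[0,0,0],0]
    - [[32,-19,0],[0,0,0],0]
    - [[39,-21,0],[0,0,0],0]
    - [[46,-23,0],[0,0,0],0]
    - [[54,-25,0],[0,0,0],0]

```text
clock: 5.73
tcp_pos: [0.4393, 0.0748, 0.0273]
orientation: [0.0, 0.713, 0.701, -0.0]
wrist_force: [0.9, -0.7, -0.2]
finger_gap: 0.0
grip_force: 0.5
```

step_arm:
  moves:
    - [[8,-1,0],[0,0,0],0]
    - [[15,-2,0],[0,0,0],0]
    - [[21,-3,0],[0,0,0],0]
    - [[27,-3,0],[0,0,0],0]
    - [[34,-3,0],[0,0,0],0]
    - [[40,-3,0],[0,0,0],0]
    - [[47,-2,0],[0,0,0],0]
    - [[54,-1,0],[0,0,0],0]

```text
clock: 6.4
tcp_pos: [0.4393, 0.1288, 0.0272]
orientation: [-0.0, 0.713, 0.701, -0.0]
wrist_force: [0.9, -1.8, -0.3]
finger_gap: 0.0003
grip_force: 0.5
```

```bash
python3 st.py
```

```text
6.4 [0.4393 0.1288 0.0272] [ 0.9 -1.8 -0.3] 89.07
blue 172.0 51.5 95.4
ball 26.5 168.9 -80.0
ball 14.0 167.0 158.4
```

step_arm:
  moves:
    - [[7,1,0],[0,0,0],0]
    - [[13,3,0],[0,0,0],0]
    - [[20,5,0],[0,0,0],0]
    - [[26,7,0],[0,0,0],0]
    - [[32,10,0],[0,0,0],0]
    - [[39,13,0],[0,0,0],0]
    - [[45,16,0],[0,0,0],0]
    - [[51,20,0],[0,0,0],0]

```text
clock: 7.12
tcp_pos: [0.4602, 0.1795, 0.0272]
orientation: [-0.0, 0.713, 0.701, -0.0]
wrist_force: [0.8, -1.6, 0.2]
finger_gap: -0.0001
grip_force: 0.5
```

step_arm:
  moves:
    - [[6,4,0],[0,0,0],0]
    - [[11,8,0],[0,0,0],0]
    - [[17,13,0],[0,0,0],0]
    - [[22,18,0],[0,0,0],0]
    - [[27,23,0],[0,0,0],0]
    - [[32,29,0],[0,0,0],0]
    - [[36,35,0],[0,0,0],0]
    - [[40,41,0],[0,0,0],0]

```text
clock: 7.78
tcp_pos: [0.5023, 0.2186, 0.0272]
orientation: [-0.0, 0.713, 0.701, -0.0]
wrist_force: [0.2, -0.9, -0.5]
finger_gap: -0.0003
grip_force: 0.5
```

```bash
python3 st.py; python3 -c "
from h import *
cv2.imwrite('pics/c3.png',cv2.resize(imaging.read_camera('top')[130:310,260:450],None,fx=3,fy=3)[:,:,::-1])"
```

```text
7.7833 [0.5023 0.2186 0.0272] [ 0.2 -0.9 -0.5] 89.08
yel 497.5 52.4 172.6
blue 177.5 48.6 47.6
ball 27.5 168.3 -129.1
ball 21.5 168.8 -9.2
```

View pics/c3.png

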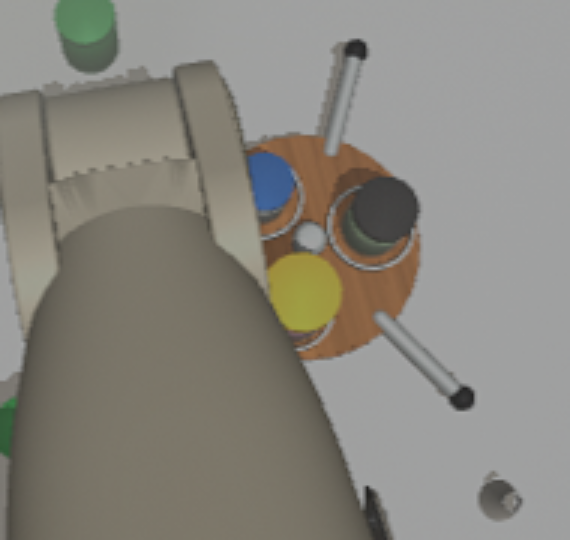

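The view shows the yellow lid at (305,290) about 13° short of the arrow, with all the jars standing. I'll push about 11° more, slowly.

step_arm:
  moves:
    - [[2,3,0],[0,0,0],0]
    - [[4,6,0],[0,0,0],0]
    - [[6,10,0],[0,0,0],0]
    - [[8,14,0],[0,0,0],0]
    - [[9,18,0],[0,0,0],0]
    - [[11,21,0],[0,0,0],0]
    - [[12,24,0],[0,0,0],0]
    - [[12,24,0],[0,0,0],0]

```text
clock: 8.55
tcp_pos: [0.5269, 0.2301, 0.0274]
orientation: [0.0, 0.713, 0.701, 0.0]
wrist_force: [0.3, 0.7, 0.1]
finger_gap: 0.0003
grip_force: 0.0
```

```bash
python3 st.py
```

```text
8.55 [0.5269 0.2301 0.0274] [0.3 0.7 0.1] 89.08
yel 383.5 48.1 164.5
blue 249.5 51.3 40.9
ball 63.5 178.0 -164.3
ball 29.5 168.3 -140.6
ball 22.5 168.8 -20.7
```

step_arm:
  moves:
    - [[0,1,0],[0,0,0],0]
    - [[0,2,0],[0,0,0],0]
    - [[0,2.5,0],[0,0,0],0]
    - [[0,2.5,0],[0,0,0],0]
    - [[0,0,0],[0,0,0],0]
    - [[-1,-5,0],[0,0,0],0]
    - [[-1,-8,0],[0,0,0],0]
    - [[-1,-8,0],[0,0,0],0]

```text
clock: 9.27
tcp_pos: [0.5168, 0.2288, 0.0272]
orientation: [-0.0, 0.713, 0.702, -0.0]
wrist_force: [-0.2, -0.5, -0.8]
finger_gap: 0.0002
grip_force: 0.0
```

step_arm:
  moves:
    - [[0,0,-15],[0,0,0],0]
    - [[0,0,-45],[0,0,0],0]
    - [[0,0,-80],[0,0,0],0]
    - [[0,0,-115],[0,0,0],0]
    - [[0,0,-150],[0,0,0],0]
    - [[0,0,-185],[0,0,0],0]
    - [[0,0,-210],[0,0,0],0]
    - [[0,0,-210],[0,0,0],0]

```text
clock: 9.93
tcp_pos: [0.5206, 0.2298, 0.2439]
orientation: [0.003, 0.713, 0.701, 0.005]
wrist_force: [1.5, 0.2, 0.7]
finger_gap: 0.0004
grip_force: 0.0
```

step_arm:
  moves:
    - [[-25,-8,0],[0,0,0],0]
    - [[-60,-15,0],[0,0,0],0]
    - [[-95,-20,0],[0,0,0],0]
    - [[-130,-25,0],[0,0,0],0]
    - [[-165,-30,0],[0,0,0],0]
    - [[-200,-30,0],[0,0,0],0]
    - [[-235,-30,0],[0,0,0],0]
    - [[-270,-30,0],[0,0,0],0]

```text
clock: 10.6
tcp_pos: [0.4828, -0.042, 0.2368]
orientation: [-0.0, 0.713, 0.702, -0.0]
wrist_force: [1.2, -0.0, 0.3]
finger_gap: -0.0003
grip_force: 0.0
```

step_arm:
  moves:
    - [[-35,0,0],[0,0,0],0]
    - [[-70,0,0],[0,0,0],0]
    - [[-105,0,0],[0,0,0],0]
    - [[-140,0,0],[0,0,0],0]
    - [[-170,0,0],[0,0,0],0]
    - [[-190,0,0],[0,0,0],0]
    - [[-190,0,0],[0,0,0],0]
    - [[-190,0,0],[0,0,0],0]

```text
clock: 11.27
tcp_pos: [0.48, -0.2312, 0.2364]
orientation: [-0.001, 0.714, 0.701, -0.0]
wrist_force: [0.2, 0.3, -0.6]
finger_gap: -0.0001
grip_force: 0.0
```

```bash
python3 st.py; python3 - <<'E'
from h import *
im=imaging.read_camera('top'); A=np.array([.5712,.1009])
h=cv2.cvtColor(im,cv2.COLOR_RGB2HSV); m=((h[...,0]<8)|(h[...,0]>172))&(h[...,1]>140)&(h[...,2]>60)
v,u=np.nonzero(m[235:300,300:360]); P=np.array([ray('top',(a+300,b+235),.008)[:2] for a,b in zip(u,v)])
c=P.mean(0)-A; r=np.linalg.norm(P-A,axis=1); print(len(u),np.degrees(np.arctan2(c[1],c[0])),r.min(),r.max())
cv2.imwrite('pics/c4.png',cv2.resize(im[130:310,260:450],None,fx=3,fy=3)[:,:,::-1])
E
```

```text
11.2667 [ 0.48   -0.2312  0.2364] [ 0.2  0.3 -0.6] 88.95
yel 532.0 53.0 159.2
blue 251.0 51.2 40.2
ball 36.0 167.9 -140.9
ball 22.0 168.7 -21.0
245 157.97922711438042 0.1262511425706924 0.19468659119924211
```

View pics/c4.png

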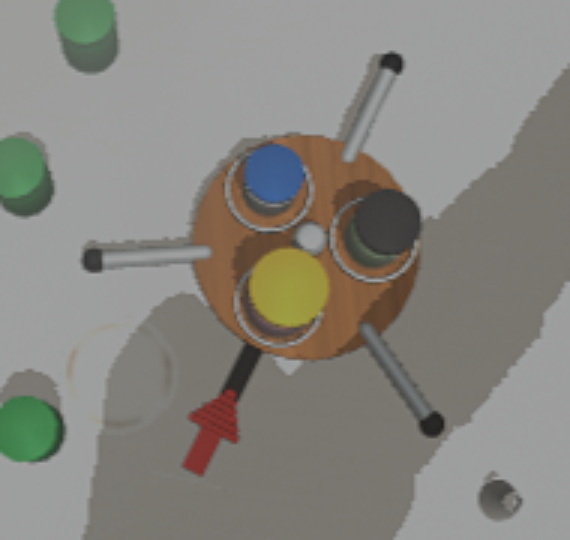

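The yellow lid, at (288,287) in the crop, now lies on the arrow's line: 159.1° against 158.0°, about 1 mm at the jar. All three jars stand in their collars, nothing else has moved, and the arm is clear.

```bash
python3 -c "
from workcell import env
print(env.hand_in())"
```

```text
the job is handed in; nothing more can be done
None
```

The job is handed in: the yellow-lidded jar stands in front of the arrow tip, about 1° off by the last camera measurement, turned only by one spoke, with all three jars upright, nothing else seen to move and the arm clear.

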